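# Open the round tub of brass hinges

## Task

Take the lid off the big round wooden tub: hold it by its upright tab, tip the tab side up by a good finger's breadth first while the opposite edge still rests on the tub's rim, then lift the lid clear and lay it down gently, tab up, wholly on the square cork mat. The tub stays standing upright where it is.

Things in the scene. Friction and masses are not known exactly. Their poses are not given: they have to be found in the camera images.
- lid: Loose round lid of light wood, 90 g, on the big round tub: flange 100 mm across, 8 mm thick; plug under it 74 mm across, 6 mm deep, 4 mm play in the tub. On top an upright tab 26 mm long (lid x), 14 thick (lid y), 32 tall, centred 34 mm from the middle along lid +x; at the start +x points away from the robot within 45 degrees. Origin: centre of the flange's underside, on the rim; z up.
- lid_heel (a point): The point of the flange's lower edge opposite the tab (50 mm from the lid's middle along lid -x): the lid pivots about here when the tab side is tipped up.
- tub: Big round tub of light wood, loose, 92 mm across, 62 mm tall, wall 5 mm, about 0.6 kg with brass hinges in it. Origin: centre of its underside; z up. The square caddy of the same wood with a similar tabbed lid and the small round pot are other things.
- mat: Square cork mat fixed to the desk, 160 x 160 mm, 4 mm thick. Origin: centre of its underside; x and y run along its edges, z up.
Not all that is in view belongs to the job. Leave any orange look-alike of the tub alone. What is shaped like the lid but black is not meant.

How it is judged:
On the way, in this order (a step that is already met when the one before it is completed fails the run):
1. the lid is tipped up by at least 7 degrees while its edge opposite the tab is still at the tub's rim (not more than 12 mm above it) (angle between lid's own z axis and vertical above 0.12 rad and z of lid_heel in the frame of tub between 0.045 and 0.074 m and horizontal distance between lid_heel and tub below 0.068 m), for 0.1 s.
2. the lid is lifted off: that opposite edge is at least 25 mm above the tub's rim (z of lid_heel in the frame of tub above 0.087 m), for 0.1 s.
At the end, for the whole second after the job is handed in: The lid lies still on the cork mat, tab up and level within 10 degrees, its middle within 32 mm of the mat's middle along each edge direction (so wholly on the mat); the tub stands upright on the desk (within 10 degrees) no more than 30 mm from where it stood (x of lid in the frame of mat between -0.032 and 0.032 m and y of lid in the frame of mat between -0.032 and 0.032 m and z of lid in the frame of mat below 0.016 m and angle between each of lid, tub's own z axis and vertical below 0.17 rad and linear speed of lid below 0.02 m/s and height (world z) of tub below 0.01 m and distance of tub from where it was at the start of the episode below 0.03 m); the robot touches nothing.
It fails at once if the lid hits or is pressed on the mat with more than 40 N (contact force between lid and mat above 40 N).
It fails at once if the tub is tipped over (more than 30 degrees) (angle between tub's own z axis and vertical above 0.52 rad).
It also fails if it takes over 48 s, if anything falls off the work surface, if the arm or the gripper's body presses on something with over 40 N, if the wrist force passes 120 N, or if a joint passes its speed limit or range.

## Robot

A 7-joint arm with a two-finger parallel gripper is mounted at the origin on the work surface. World frame = base frame: x ahead of the robot, y to its left, z up, the work surface at z = 0. Lengths are in m, angles in rad, forces in N, time in s.
With the tool pointing down it reaches from about 0.4 to 0.85 m from the base axis. Payload 10.4 kg.
Tool frame: the origin (TCP) lies on the mounting face of the last link; the fingertips stand 173 mm ahead of it and the grasp point (between the pads) lies 155 mm ahead of it (manip.tip_extent is the distance from the TCP to the fingertips, in m); z points along the fingers, y is the line along which they close (so a half turn about z gives the same grasp; the last joint's range is limited). The gripper opens to 85 mm and grips with 20 to 120 N. Pads are 22 mm wide; open, the fingers measure 114 mm over their backs; the gripper's body (76 mm by 85 mm) begins 54 mm behind the grasp point. The pads swing forward as they close: fully open they stand 13 mm farther back than shut.
Start: joints at [1.24, 0.332, -0.065, 1.46, 0.022, 1.35, -0.088], TCP at [0.189, -0.596, 0.405] pointing down, gripper open.
Joint ranges: [-2.6, 2.6], [-0.5, 2.12], [-1.47, 1.34], [0.16, 2.42], [-1.27, 4.41], [0.06, 2.06], [-2.6, 2.6]. Speed limits (rad/s): [2.22, 2.22, 2.79, 2.79, 3.14, 3.14, 3.14].

## Interface

Orientations are given as a unit quaternion [x, y, z, w].
In Python, from workcell import manip gives the robot as it stands.
- The arm moves only by the tool move_arm, never from a script. Its argument "plan" is one flat list of numbers, 7 for each row, row after row: the turn, a rotation vector about the tool's x, y, z in rad, then the shift along the tool's x, y, z in m, then the finger opening in m, from 0 to 0.0854. In form: [ax, ay, az, dx, dy, dz, gripper, ax, ay, az, dx, dy, dz, gripper, ...]. A call has 1 to 12 rows; each row is the pose to reach, as a shift and turn from the pose commanded when the call began, along the tool's axes at that moment; what a row does not reach only later rows make up. A row lasts 1/8 s, in which the tool goes at most 62.5 mm and 10.7 degrees, less where a joint would pass 70% of its speed; a pose out of reach is approached as far as the arm can. A call with a gripper value outside its range is refused whole. The fingers move at their own pace and stop on an object; "squeeze" is the grip in N (left out, the last holds). Time passes only in rows, so rows that repeat a pose let the fingers close. It gives the time, the measured TCP pose, the force, the opening and the grip force at its end, in the units of the state.
- manip.get_obs(): the state, without advancing time (a new reading comes with each control period).
- manip.camera(name): name is "scene" or "top" or "wrist"; returns a dict with "color" (400x640x3 uint8, red, green, blue), "fx", "fy", "cx", "cy" (pixels), "cam_to_world" (4x4, takes a point from camera to world coordinates); the wrist camera has in their place "mount" (4x4, takes a point from camera to tool coordinates, whose origin is the TCP and whose axes are the flange's). Camera axes: x right, y down, z forward; pixel columns grow to the right and rows downward; lengths in m; the calibration is good to about 2 mm. The wrist camera is an equidistant fisheye: a pixel r from the principal point sees the ray r / f radians off the axis. A picture is of the moment at which its call begins: read the wrist's pose just before it. There is no depth.
- manip.hand_in(): hands the job in; it is judged then, once.
Trained networks look in a picture, given as the dict that the camera call returned (one of the last four; its "shot" number tells which), for a name from the list of things; names that differ only in an ending like _2 or _b are one class to them, and where a whole thing is asked for, a point or a joint stands for the part that bears it (a point fixed in the world has none). Each returns a list of dicts, best first, with "conf" (0 to 1); they miss things now and then, are a little off and sometimes report something else, mostly with a low value. They report only what shows in the picture. A call takes as long as a camera call. They do not tell look-alikes from the thing itself.
- manip.look_for(picture, label): "position" ([x, y, z] in m, in the coordinates of the camera as it stood for that picture, good to about 4 mm: the middle of the surface that is visible of it).
- manip.silhouettes(picture, label): "pixels" (400x640 bool, what is visible of it).
- manip.tip_of(picture, label): "position" ([x, y, z] in m, in the coordinates of the camera as it stood for that picture, good to about 4 mm: a listed point, or the origin of a listed thing).
The state is a dict: "clock": time; "joint_pos": joint angles; "joint_velocities": joint speeds; "tau": joint torques, N m; "position": TCP position; "ee_rot": TCP orientation; "ft_force": force on the tool from outside, world axes, zero at the start; "torque": the same for the moment, N m; "grip_width": opening from 0.0 (shut) to 1.0 (fully open); "grasp_force": force on a finger pad.
Only numpy, scipy, OpenCV 4.12 (cv2) and the standard library are available. Lean on these libraries where they do the work, as an engineer would, in place of code of your own. Each camera call takes 0.05 s, during which the arm holds its last target. There are 200 camera calls.

## Working session

There is one attempt and no reset: what is moved stays moved. The work goes in short steps, Python scripts to look and compute and a tool call to move; the robot and the scene stay as the last step left them, time stands still between calls to the robot, and variables do not carry over. Pictures are saved under pics/ and viewed, at most 10 in all, crops included, and the job is handed in when it is done.

Besides the shell and the picture viewer there is one more tool, called after "Emit:" by a JSON object that holds its "name" and its "arguments". move_arm: Moves the arm, as the interface text tells. Its arguments: {"type":"object","properties":{"plan":{"type":"array","items":{"type":"number"}},"squeeze":{"type":"number"}},"required":["plan"]}

```bash
mkdir -p pics
cat > h.py <<'E'
import numpy as np, cv2
from scipy.spatial.transform import Rotation as R
from workcell import manip
def T(o):
    M=np.eye(4);M[:3,:3]=R.from_quat(o["ee_rot"]).as_matrix();M[:3,3]=o["position"];return M
def shot(n):
    o=manip.get_obs();p=manip.camera(n)
    C=T(o)@np.array(p["mount"]) if n=="wrist" else np.array(p["cam_to_world"])
    return p,C
def w(C,v): return (C@np.r_[v,1])[:3]
def save(p,f): cv2.imwrite("pics/"+f,p["color"][:,:,::-1])
E
python3 - <<'E'
from h import *
o=manip.get_obs();print({k:np.round(v,3) for k,v in o.items()})
for n in("scene","top"):
    p,C=shot(n);save(p,n+"0.png");print(n,np.round(C,3).tolist(),p["fx"],p["cx"],p["cy"])
    for l in("lid","lid_heel","tub","mat"):
        for d in manip.look_for(p,l)[:4] if l!="lid_heel" else []: print(" look",l,round(d["conf"],2),np.round(w(C,d["position"]),3))
        for d in manip.tip_of(p,l)[:4]: print(" tip",l,round(d["conf"],2),np.round(w(C,d["position"]),3))
E
```

```text
{'clock': np.float64(0.0), 'joint_pos': array([ 1.24 ,  0.333, -0.065,  1.461,  0.022,  1.35 , -0.089]), 'joint_velocities': array([ 0.001,  0.   , -0.001,  0.002,  0.001,  0.   , -0.001]), 'tau': array([-1.0000e-03, -6.2544e+01,  4.9000e-02, -3.9160e+01,  1.6000e-02,
        1.0000e-02, -0.0000e+00]), 'position': array([ 0.189, -0.595,  0.404]), 'ee_rot': array([ 0.988,  0.153, -0.   , -0.001]), 'ft_force': array([ 0.63 ,  0.569, -0.146]), 'torque': array([-0.037, -0.031,  0.024]), 'grasp_force': np.float64(0.0), 'grip_width': np.float64(1.0)}
scene [[-0.393, 0.486, -0.78, 1.192], [0.919, 0.22, -0.326, 0.28], [0.013, -0.846, -0.534, 0.523], [0.0, 0.0, 0.0, 1.0]] 393.3662005558213 318.0020275681132 193.52566798285207
 look lid 0.92 [0.537 0.024 0.065]
 look lid 0.8 [0.671 0.245 0.017]
 look lid 0.73 [0.556 0.034 0.029]
 tip lid 0.96 [0.661 0.244 0.008]
 tip lid 0.71 [0.515 0.02  0.056]
 tip lid_heel 0.61 [0.466 0.019 0.063]
 look tub 0.72 [0.382 0.017 0.045]
 look tub 0.7 [0.557 0.035 0.032]
 tip tub 0.86 [0.518 0.017 0.001]
 tip tub 0.66 [0.378 0.008 0.001]
 look mat 0.76 [ 0.53  -0.224  0.004]
 tip mat 0.77 [ 0.519 -0.232 -0.   ]
top [[0.029, -0.996, 0.09, 0.422], [-1.0, -0.03, -0.006, 0.02], [0.009, -0.09, -0.996, 1.034], [0.0, 0.0, 0.0, 1.0]] 424.899473711817 314.63326753099926 191.5187183395753
 look lid 0.9 [0.523 0.02  0.07 ]
 look lid 0.9 [0.663 0.243 0.013]
 tip lid 0.83 [0.521 0.018 0.063]
 tip lid 0.59 [0.662 0.246 0.008]
 tip lid_heel 0.72 [0.615 0.246 0.002]
 tip lid_heel 0.68 [0.471 0.021 0.066]
 look tub 0.96 [0.375 0.012 0.01 ]
 tip tub 0.63 [ 0.377  0.015 -0.   ]
 look mat 0.85 [ 0.518 -0.233  0.004]
 tip mat 0.55 [ 0.52  -0.234 -0.002]
```

View pics/scene0.png

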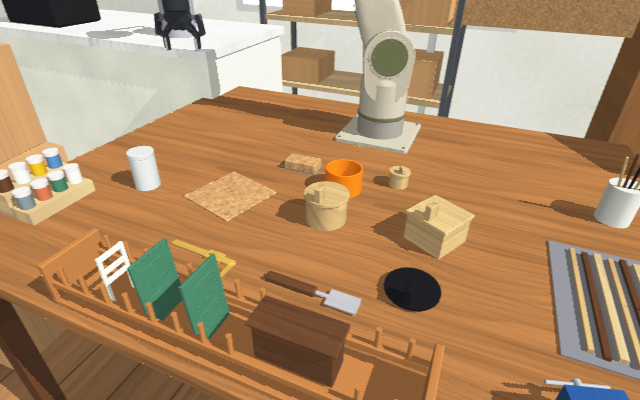

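View pics/top0.png

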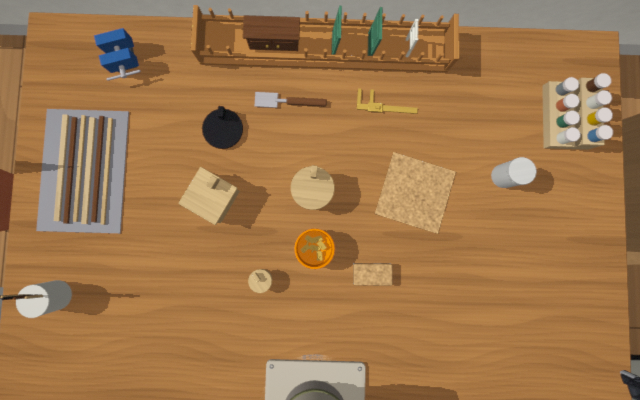

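The scene shows the lidded tub at (327,205) with the tab on its far side. The square caddy is at (438,225), the orange look-alike at (343,178), the black lid at (412,288) and the mat at (230,195). In the top view the lid is at (312,188), its tab at (314,172) and the mat centre at (416,192). Next I move above the tub for a closer wrist look.

```bash
cat >> h.py <<'E'
def rel(pos,yaw,pitch=0):
    """yaw of tool x about world z; tool pointing down; pitch turns tool about its y"""
    o=manip.get_obs();A=R.from_quat(o["ee_rot"])
    B=R.from_euler("z",yaw)*R.from_euler("x",np.pi)*R.from_euler("y",pitch)
    d=(A.inv()*B).as_rotvec();s=A.inv().apply(np.array(pos)-o["position"])
    print("rel turn",np.round(d,3),"shift",np.round(s,4))
E
python3 - <<'E'
from h import *
rel([0.47,0.02,0.40],-0.05);print(manip.tip_extent)
E
```

```text
rel turn [ 0.    -0.     0.358] shift [ 0.454  -0.5017  0.0047]
0.1734
```

Emit:
{"name": "move_arm", "arguments": {"plan": [0,0,0.18,0.227,-0.25,0,0.06,0,0,0.18,0.227,-0.25,0,0.06,0,0,0.18,0.227,-0.25,0,0.06,0,0,0.18,0.227,-0.25,0,0.06,0,0,0.18,0.227,-0.25,0,0.06,0,0,0.18,0.227,-0.25,0,0.06,0,0,0.358,0.454,-0.502,0.005,0.06,0,0,0.358,0.454,-0.502,0.005,0.06,0,0,0.358,0.454,-0.502,0.005,0.06,0,0,0.358,0.454,-0.502,0.005,0.06,0,0,0.358,0.454,-0.502,0.005,0.06,0,0,0.358,0.454,-0.502,0.005,0.06]}}

```text
clock: 2.3
position: [0.4704, 0.0236, 0.4001]
ee_rot: [1.0, -0.023, 0.001, -0.0]
ft_force: [0.4, -0.9, 0.7]
grip_width: 0.704
grasp_force: 0.0
```

Run:
```python
from h import *
p,C=shot("wrist");save(p,"w1.png");print(p.get("fx"),p["cx"],p["cy"],np.round(C,3).tolist())
for l in("lid","lid_heel","tub"):
    if l=="lid":
        for d in manip.look_for(p,l)[:3]: print(" look",l,round(d["conf"],2),np.round(w(C,d["position"]),3))
    for d in manip.tip_of(p,l)[:3]: print(" tip",l,round(d["conf"],2),np.round(w(C,d["position"]),4))
```

```text
309.70691628693146 320.3882944841856 202.27802846154637 [[-0.048, -0.964, -0.262, 0.536], [-0.999, 0.045, 0.014, 0.019], [-0.002, 0.262, -0.965, 0.369], [0.0, 0.0, 0.0, 1.0]]
 look lid 0.87 [0.515 0.019 0.069]
 look lid 0.87 [0.658 0.235 0.015]
 tip lid 0.93 [0.5157 0.0155 0.0618]
 tip lid 0.57 [0.6632 0.2442 0.0064]
 tip lid_heel 0.88 [0.6101 0.2452 0.0059]
 tip lid_heel 0.6 [0.4642 0.0221 0.0633]
 tip tub 0.94 [0.3728 0.013  0.0021]
```

View pics/w1.png

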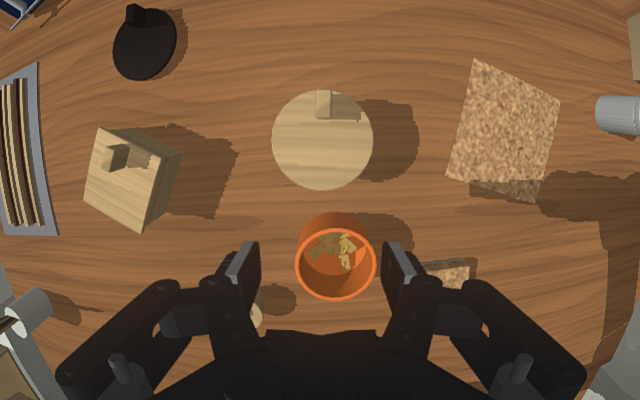

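The wrist view shows the lid disc centred near (322,140), with the tab's top face spanning about (316–331, 90–118). I'll project these pixels to world positions.

Run:
```python
from h import *
p,C=shot("wrist")
def ray(u,v,z):
    x=np.array([(u-p["cx"])/p["fx"],(v-p["cy"])/p["fy"]]);r=np.hypot(*x)
    d=C[:3,:3]@np.r_[x/r*np.sin(r),np.cos(r)];return C[:3,3]+d*(z-C[2,3])/d[2]
print("tab",ray(323.5,104,.102),"disc",ray(322.3,140,.070))
for s in [(316,90),(331,90),(331,118),(316,118)]: print(s,np.round(ray(*s,.102),4))
g=cv2.resize(p["color"][70:200,255:395],None,fx=4,fy=4,interpolation=cv2.INTER_CUBIC);cv2.imwrite("pics/c1.png",g[:,:,::-1])
m=[d for d in manip.silhouettes(p,"lid") if d["pixels"][140,322]][0]["pixels"]
b=cv2.fitEllipse(max(cv2.findContours(m.astype(np.uint8),0,1)[0],key=len));print(b,ray(*b[0],.070))
```

```text
tab [0.54835124 0.01158506 0.102     ] disc [0.51530509 0.01411334 0.07      ]
(316, 90) [0.5608 0.0173 0.102 ]
(331, 90) [0.5602 0.0046 0.102 ]
(331, 118) [0.536  0.0058 0.102 ]
(316, 118) [0.5366 0.0186 0.102 ]
((317.272705078125, 138.34947204589844), (100.1775894165039, 101.21543884277344), 78.9531478881836) [0.51715062 0.01884777 0.07      ]
```

View pics/c1.png

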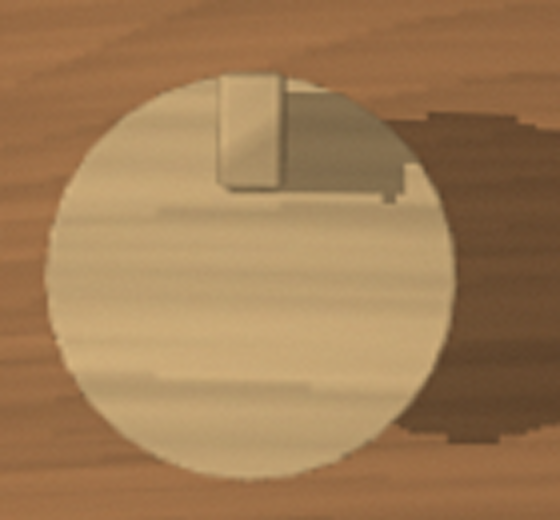

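The crop shows the tab at about (317.7,102.8) and the disc at (317.5,139) in full-image pixels. The arm has settled since the previous picture.

Run:
```python
from h import *
o=manip.get_obs();print(o["position"])
p,C=shot("wrist")
def ray(u,v,z):
    x=np.array([(u-p["cx"])/p["fx"],(v-p["cy"])/p["fy"]]);r=np.hypot(*x)
    d=C[:3,:3]@np.r_[x/r*np.sin(r),np.cos(r)];return C[:3,3]+d*(z-C[2,3])/d[2]
t=ray(317.7,102.8,.102);c=ray(317.5,139.1,.07);print(t,c,np.degrees(np.arctan2(t[1]-c[1],t[0]-c[0])),np.hypot(*(t-c)[:2]))
m=[d for d in manip.silhouettes(p,"lid") if d["pixels"][140,322]][0]["pixels"]
b=cv2.fitEllipse(max(cv2.findContours(m.astype(np.uint8),0,1)[0],key=len));print(b[0],ray(*b[0],.070))
rel([t[0],t[1],0.30],-0.05); rel([t[0],t[1],0.252],-0.05)
```

```text
[0.46972295 0.01910226 0.39967467]
[0.54960863 0.01580916 0.102     ] [0.51638372 0.0180736  0.07      ] -3.8989569624238 0.033301979774099114
(316.46820068359375, 138.7581787109375) [0.51676801 0.01904438 0.07      ]
rel turn [ 0.001 -0.    -0.002] shift [ 0.0799 -0.0007  0.0998]
rel turn [ 0.001 -0.    -0.002] shift [ 0.0799 -0.0007  0.1478]
```

Emit:
{"name": "move_arm", "arguments": {"plan": [0,0,0,0.04,0,0.03,0.06,0,0,0,0.08,-0.001,0.06,0.06,0,0,0,0.08,-0.001,0.09,0.06,0,0,0,0.08,-0.001,0.12,0.06,0,0,0,0.08,-0.001,0.14,0.06,0,0,0,0.08,-0.001,0.149,0.06,0,0,0,0.08,-0.001,0.149,0.06,0,0,0,0.08,-0.001,0.149,0.06,0,0,0,0.08,-0.001,0.149,0.06], "squeeze": 25}}

```text
clock: 3.88
position: [0.5502, 0.0173, 0.2516]
ee_rot: [1.0, -0.025, 0.001, 0.0]
ft_force: [0.3, -0.7, 0.3]
grip_width: 0.701
grasp_force: 0.0
```

Run:
```python
from h import *
p,C=shot("wrist");save(p,"w2.png")
o=manip.get_obs();print(o["position"],o["ft_force"])
```

```text
[0.55011615 0.01728865 0.25141891] [-0.43245533 -0.08685364  0.0025189 ]
```

View pics/w2.png

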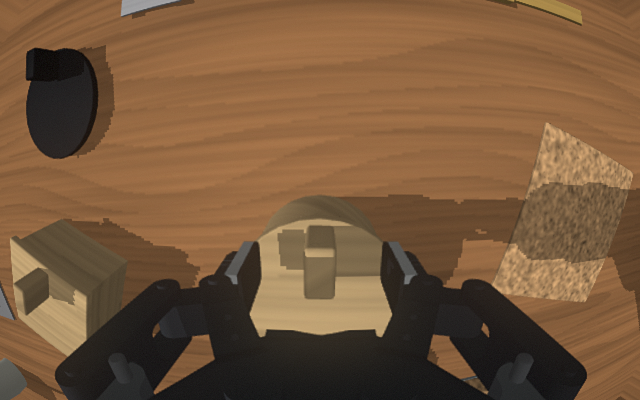

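The tab at (320,262) sits centred between the pads at (242,262) and (400,262). Closing now.

Emit:
{"name": "move_arm", "arguments": {"plan": [0,0,0,0,0,0,0.02,0,0,0,0,0,0,0.01,0,0,0,0,0,0,0.005,0,0,0,0,0,0,0,0,0,0,0,0,0,0,0,0,0,0,0,0,0,0,0,0,0,0,0,0], "squeeze": 50}}

```text
clock: 4.8
position: [0.55, 0.0174, 0.2509]
ee_rot: [1.0, -0.025, 0.0, -0.0]
ft_force: [0.7, 1.0, 4.6]
grip_width: 0.155
grasp_force: 49.2
```

Run:
```python
from h import *
o=manip.get_obs();A=R.from_quat(o["ee_rot"]);print(o["grip_width"],o["grasp_force"],o["ft_force"])
# heel in tool frame, pivot about tool y
c=np.array([.517,.018,.062]);h=c-0.05*np.r_[np.cos(-.055),np.sin(-.055),0]
ht=A.inv().apply(h-o["position"]);print("heel tool",ht)
for s in(1,-1):
  for a in(.06,.12,.18,.2):
    Q=R.from_rotvec([0,s*a,0]);d=ht-Q.apply(ht);print(s*a,np.round(d,4),"world",np.round(A.apply(d),4))
```

```text
0.15510350939106285 49.16157066822052 [0.70632196 1.03306988 4.55028027]
heel tool [-0.08309239  0.00079168  0.18884117]
0.06 [-0.0115  0.     -0.0046] world [-0.0115  0.0006  0.0046]
0.12 [-0.0232  0.     -0.0086] world [-0.0232  0.0012  0.0086]
0.18 [-0.0352  0.     -0.0118] world [-0.0351  0.0018  0.0118]
0.2 [-0.0392  0.     -0.0127] world [-0.0391  0.002   0.0127]
-0.06 [0.0112 0.     0.0053] world [ 0.0112 -0.0006 -0.0053]
-0.12 [0.022  0.     0.0113] world [ 0.022  -0.0011 -0.0113]
-0.18 [0.0325 0.     0.0179] world [ 0.0324 -0.0016 -0.0179]
-0.2 [0.0359 0.     0.0203] world [ 0.0358 -0.0018 -0.0203]
```

Firmly held at about 13 mm opening. Tipping now about the heel, with a slight upward bias.

Emit:
{"name": "move_arm", "arguments": {"plan": [0,0.03,0,-0.006,0,-0.004,0,0,0.06,0,-0.0115,0,-0.0066,0,0,0.09,0,-0.0173,0,-0.009,0,0,0.12,0,-0.0232,0,-0.011,0,0,0.16,0,-0.0312,0,-0.013,0,0,0.2,0,-0.0392,0,-0.0152,0,0,0.2,0,-0.0392,0,-0.0152,0,0,0.2,0,-0.0392,0,-0.0152,0,0,0.2,0,-0.0392,0,-0.0152,0,0,0.2,0,-0.0392,0,-0.0152,0]}}

```text
clock: 6.05
position: [0.5109, 0.0193, 0.2658]
ee_rot: [0.995, -0.025, 0.1, 0.002]
ft_force: [-0.2, -0.6, -0.9]
grip_width: 0.153
grasp_force: 48.7
```

Run:
```python
from h import *
p,C=shot("scene")
for l in("lid","lid_heel","tub"):
    for d in manip.tip_of(p,l)[:3]: print(" tip",l,round(d["conf"],2),np.round(w(C,d["position"]),4))
g=cv2.resize(p["color"][100:250,250:450],None,fx=4,fy=4,interpolation=cv2.INTER_CUBIC);cv2.imwrite("pics/s2.png",g[:,:,::-1])
o=manip.get_obs();A=R.from_quat(o["ee_rot"]);print(np.round(A.inv().apply([0,0,1]),4),o["position"])
```

```text
tip lid 0.97 [0.5178 0.0182 0.0671]
 tip lid 0.78 [0.6629 0.2434 0.0066]
 tip lid_heel 0.97 [0.4676 0.0179 0.0646]
 tip lid_heel 0.7 [0.613  0.2411 0.0051]
 tip tub 0.92 [0.5171 0.0131 0.0009]
 tip tub 0.6 [0.3768 0.0082 0.0029]
[ 0.1986 -0.     -0.9801] [0.51079822 0.01929816 0.26582998]
```

View pics/s2.png

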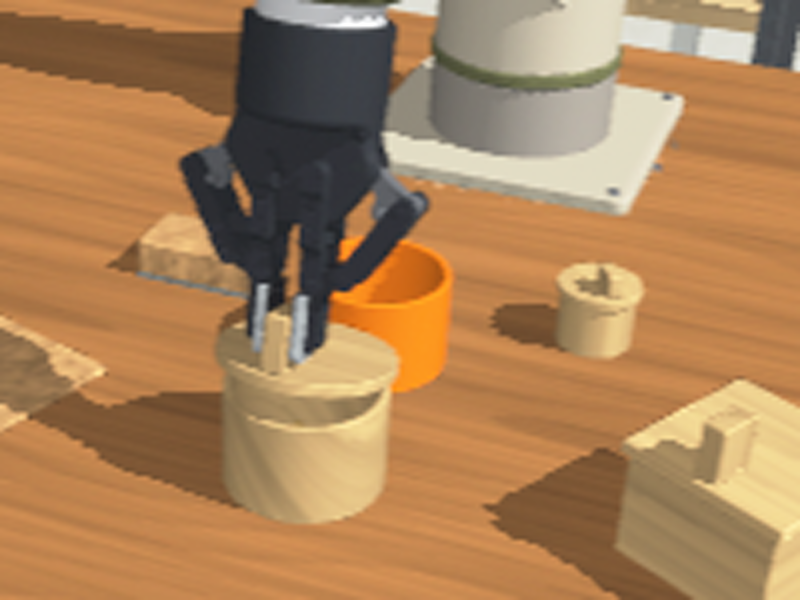

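The picture shows the lid tipped with a wedge gap on the near (tab) side at crop (310,405). Its back edge is still on the rim and the tub is upright. The measured heel z is 0.065. Now I lift straight up, then level it.

Emit:
{"name": "move_arm", "arguments": {"plan": [0,0,0,0.003,0,-0.015,0,0,0,0,0.008,0,-0.039,0,0,0,0,0.013,0,-0.064,0,0,0,0,0.018,0,-0.088,0,0,0,0,0.02,0,-0.098,0,0,0,0,0.02,0,-0.098,0,0,-0.07,0,0.02,0,-0.098,0,0,-0.14,0,0.02,0,-0.098,0,0,-0.2,0,0.02,0,-0.098,0,0,-0.2,0,0.02,0,-0.098,0,0,-0.2,0,0.02,0,-0.098,0,0,-0.2,0,0.02,0,-0.098,0]}}

```text
clock: 7.75
position: [0.5107, 0.0193, 0.3658]
ee_rot: [1.0, -0.025, 0.0, 0.0]
ft_force: [-0.5, 0.9, -0.7]
grip_width: 0.156
grasp_force: 48.6
```

Run:
```python
from h import *
for n in ("scene","top"):
    p,C=shot(n)
    for l in("lid","lid_heel","tub","mat"):
        for d in manip.tip_of(p,l)[:3]: print(n,l,round(d["conf"],2),np.round(w(C,d["position"]),4))
o=manip.get_obs();print(o["position"],o["ft_force"])
# lid centre relative to TCP: 33 mm behind, 0.189 below
rel([.519+.033,-.233-.002,.32],-0.05)
```

```text
scene lid 0.63 [0.6594 0.2456 0.0087]
scene lid 0.56 [0.4772 0.0184 0.1733]
scene lid_heel 0.84 [0.6107 0.2427 0.0067]
scene lid_heel 0.58 [0.4283 0.0203 0.1757]
scene tub 0.64 [0.5185 0.0165 0.0009]
scene mat 0.97 [ 0.5188 -0.2333  0.0014]
top lid 0.98 [0.6636 0.2478 0.0053]
top lid_heel 0.62 [0.6165 0.244  0.0038]
top mat 0.61 [ 0.5214 -0.2317 -0.0015]
[0.510868   0.0192701  0.36592182] [-0.82442861  0.48789915 -0.57682473]
rel turn [ 0. -0. -0.] shift [0.0538 0.2519 0.0459]
```

Emit:
{"name": "move_arm", "arguments": {"plan": [0,0,0,0.006,0.025,0,0,0,0,0,0.014,0.065,0,0,0,0,0,0.023,0.11,0,0,0,0,0,0.033,0.155,0.02,0,0,0,0,0.043,0.2,0.046,0,0,0,0,0.05,0.235,0.07,0,0,0,0,0.054,0.252,0.09,0,0,0,0,0.054,0.252,0.11,0,0,0,0,0.054,0.252,0.13,0,0,0,0,0.054,0.252,0.145,0,0,0,0,0.054,0.252,0.15,0,0,0,0,0.054,0.252,0.15,0]}}

```text
clock: 9.75
position: [0.5523, -0.2348, 0.216]
ee_rot: [1.0, -0.025, 0.0, 0.0]
ft_force: [0.2, -0.1, -0.7]
grip_width: 0.152
grasp_force: 48.7
```

Run:
```python
from h import *
p,C=shot("scene")
for l in("lid","lid_heel","mat"):
    for d in manip.tip_of(p,l)[:3]: print(l,round(d["conf"],2),np.round(w(C,d["position"]),4))
g=cv2.resize(p["color"][100:250,130:330],None,fx=4,fy=4,interpolation=cv2.INTER_CUBIC);cv2.imwrite("pics/s3.png",g[:,:,::-1])
o=manip.get_obs();print(o["position"],o["ft_force"])
```

```text
lid 0.71 [0.6614 0.2422 0.0084]
lid 0.58 [ 0.5221 -0.2351  0.0252]
lid_heel 0.98 [ 0.4689 -0.2369  0.0256]
lid_heel 0.84 [0.6119 0.2462 0.0049]
mat 0.65 [ 0.5217 -0.233  -0.    ]
[ 0.55242449 -0.23519693  0.21668436] [-0.41524248 -0.29897641 -1.3207413 ]
```

View pics/s3.png

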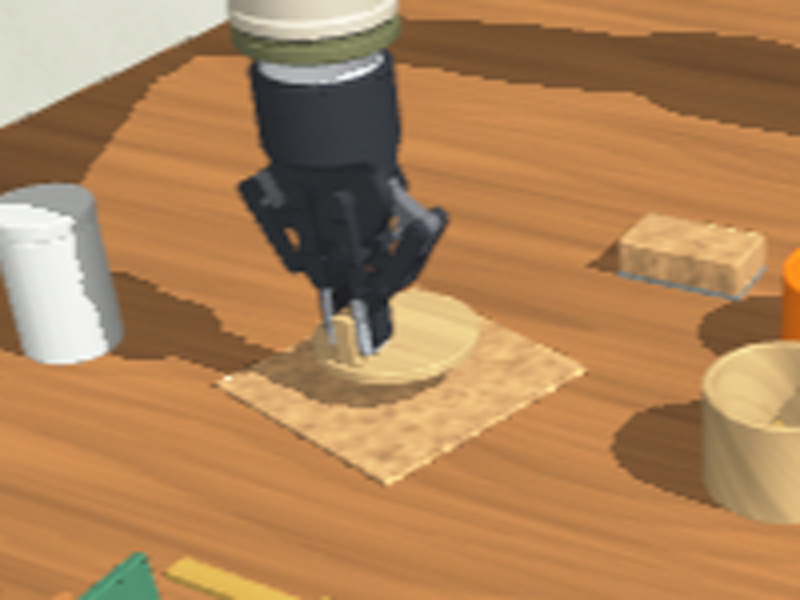

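The lid is level at crop (400,337), centred over the mat and about 16 mm up. The open tub is upright at the right. Lowering slowly.

Emit:
{"name": "move_arm", "arguments": {"plan": [0,0,0,0,0,0.003,0,0,0,0,0,0,0.006,0,0,0,0,0,0,0.009,0,0,0,0,0,0,0.011,0,0,0,0,0,0,0.013,0,0,0,0,0,0,0.014,0,0,0,0,0,0,0.014,0,0,0,0,0,0,0.014,0]}}

```text
clock: 10.95
position: [0.5522, -0.2352, 0.202]
ee_rot: [1.0, -0.025, 0.0, 0.0]
ft_force: [-0.2, 0.4, -1.1]
grip_width: 0.152
grasp_force: 48.7
```

Emit:
{"name": "move_arm", "arguments": {"plan": [0,0,0,0,0,0.001,0,0,0,0,0,0,0.001,0,0,0,0,0,0,0.002,0,0,0,0,0,0,0.002,0,0,0,0,0,0,0.002,0]}}

```text
clock: 11.58
position: [0.5522, -0.2351, 0.1999]
ee_rot: [1.0, -0.025, -0.0, 0.0]
ft_force: [0.5, -0.4, -1.3]
grip_width: 0.154
grasp_force: 48.7
```

Emit:
{"name": "move_arm", "arguments": {"plan": [0,0,0,0,0,0.0005,0,0,0,0,0,0,0.001,0,0,0,0,0,0,0.001,0,0,0,0,0,0,0.001,0]}}

```text
clock: 12.08
position: [0.5522, -0.2352, 0.199]
ee_rot: [1.0, -0.025, 0.0, 0.0]
ft_force: [0.2, -0.1, -0.9]
grip_width: 0.157
grasp_force: 48.9
```

Emit:
{"name": "move_arm", "arguments": {"plan": [0,0,0,0,0,0.0005,0,0,0,0,0,0,0.001,0,0,0,0,0,0,0.001,0,0,0,0,0,0,0.001,0]}}

```text
clock: 12.58
position: [0.5523, -0.2351, 0.1989]
ee_rot: [1.0, -0.025, 0.0, 0.0]
ft_force: [-3.4, 0.3, 10.5]
grip_width: 0.155
grasp_force: 50.2
```

Contact at about 10 N, with the lid resting on the mat. Releasing and retreating.

Emit:
{"name": "move_arm", "arguments": {"plan": [0,0,0,0,0,-0.0005,0,0,0,0,0,0,-0.0005,0.02,0,0,0,0,0,-0.0005,0.035,0,0,0,0,0,-0.0005,0.05,0,0,0,0,0,-0.0005,0.05,0,0,0,0,0,-0.0005,0.05,0,0,0,0,0,-0.02,0.05,0,0,0,0,0,-0.05,0.05,0,0,0,0,0,-0.1,0.05,0,0,0,0,0,-0.15,0.05,0,0,0,0,0,-0.15,0.05], "squeeze": 20}}

```text
clock: 13.95
position: [0.5533, -0.2349, 0.3539]
ee_rot: [1.0, -0.025, 0.004, 0.002]
ft_force: [-0.1, 1.1, 0.7]
grip_width: 0.582
grasp_force: 0.0
```

Run:
```python
from h import *
p,C=shot("scene")
for l in("lid","lid_heel","mat","tub"):
    for d in manip.tip_of(p,l)[:3]: print(l,round(d["conf"],2),np.round(w(C,d["position"]),4))
save(p,"s4.png");o=manip.get_obs();print(o["position"],o["ft_force"])
```

```text
lid 0.91 [0.6585 0.2433 0.0067]
lid 0.67 [ 0.5197 -0.2359  0.005 ]
lid_heel 0.71 [ 0.4728 -0.2337  0.0101]
lid_heel 0.61 [0.6134 0.2442 0.0056]
mat 0.62 [ 0.52   -0.2335  0.0025]
tub 0.87 [5.161e-01 1.770e-02 4.000e-04]
tub 0.77 [ 3.764e-01  1.040e-02 -3.000e-04]
[ 0.55180951 -0.23507578  0.34707064] [ 0.64131956 -0.40311741 -0.36323412]
```

View pics/s4.png

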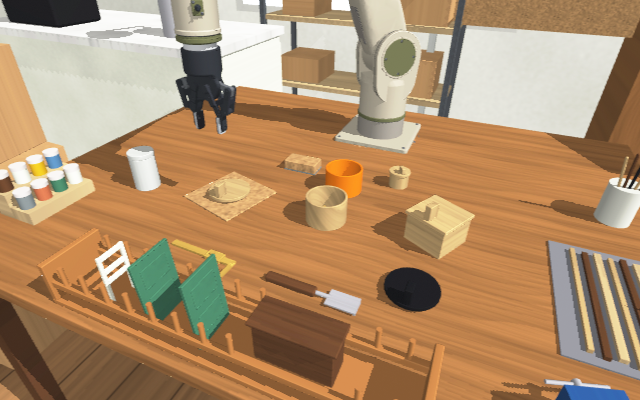

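The lid lies flat and centred on the mat at (230,190), tab up. The tub stands open at (327,207) where it was, and the gripper is clear.

```bash
python3 -c "
from workcell import manip
print(manip.hand_in())"
```

```text
the job is handed in; nothing more can be done
None
```

I tipped the lid by its tab, lifted it clear, and laid it flat and tab up on the cork mat, about 2 mm from the middle. The tub still stands upright where it was. I have handed the job in, but no verdict came back.

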